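# Close the drying cabinet with its leaves lapped in the right order

### The arm

A 6-joint arm with a two-finger parallel gripper is mounted at the origin on the work surface. World frame = base frame: x ahead of the robot, y to its left, z up, the work surface at z = 0. Lengths are in mm, angles in rad, forces in N, time in s.
With the tool pointing down it reaches from about 325 to 775 mm from the base axis. Payload 9.3 kg.
Tool frame: the origin (TCP) lies on the centre line of the jaws, within the pads' length; the fingertips stand 17 mm ahead of it and the grasp point (between the pads) lies 2 mm behind it; z points along the fingers, y is the line along which they close (so a half turn about z gives the same grasp; the last joint's range is limited). The gripper opens to 85 mm and grips with 20 to 120 N. Pads are 22 mm wide; open, the fingers measure 114 mm over their backs; the gripper's body (76 mm by 85 mm) begins 54 mm behind the grasp point. The pads swing forward as they close: fully open they stand 13 mm farther back than shut.
Start: joints at [1.145, 0.259, 0.021, 1.334, 0, 1.418], TCP at [148.187, 529.658, 224.679] pointing down, gripper open.
Joint ranges: [-3.04, 3.04], [-0.91, 1.82], [-1.04, 1.36], [-1.92, 1.95], [-1.52, 1.45], [-3.14, 3.14]. Speed limits (rad/s): [2.22, 2.22, 2.79, 3.14, 3.14, 3.14].

### API

Orientations are given as [roll, pitch, yaw] about the fixed x, y, z axes, in that order (R = Rz(yaw) Ry(pitch) Rx(roll)).
In Python, from cell import observe, get_image, calibration, job_done, search_frame, pinpoint gives the robot as it stands. The module is installed in compiled form; this text tells all that it offers.
- The arm moves only by the tool carry_out, never from a script. Its argument "plan" is one flat list of numbers, 7 for each row, row after row: the opening, from 0 (shut) to 1 (fully open), then the shift along the tool's x, y, z in m, then the turn, a rotation vector about the tool's x, y, z in rad. In form: [fingers, tx, ty, tz, rx, ry, rz, fingers, tx, ty, tz, rx, ry, rz, ...]. A call has 1 to 20 rows; each row is the pose to reach, as a shift and turn from the pose commanded when the call began, along the tool's axes at that moment; what a row does not reach only later rows make up. A row lasts 1/8 s, in which the tool goes at most 62.5 mm and 10.7 degrees, less where a joint would pass 70% of its speed; a pose out of reach is approached as far as the arm can. A call with a gripper value outside its range is refused whole. The fingers move at their own pace and stop on an object; the grip force is fixed at half the most. Time passes only in rows, so rows that repeat a pose let the fingers close. It gives the time, the measured TCP pose, the force, the opening and the grip force at its end, in the units of the state.
- observe(): the state, without advancing time (a new reading comes with each control period).
- get_image(name): name is "scene" or "top" or "wrist"; returns (picture, depth): 400x640x3 uint8, red, green, blue; 400x640 float32, mm along the optical axis (not along the pixel's ray), 0 where there is no reading.
- calibration(name): a dict with "intrinsics" (3x3 intrinsics, pixels), "R" (3x3) and "t" (3): a world point X has camera coordinates R X + t; the wrist camera has in their place "tool_from_camera" (4x4, takes a point from camera to tool coordinates, whose origin is the TCP and whose axes are the flange's). Camera axes: x right, y down, z forward; pixel columns grow to the right and rows downward; lengths in mm; the calibration is good to about 2 mm. A picture is of the moment at which its call begins: read the wrist's pose just before it. calibration takes no time and is no camera call.
- job_done(): hands the job in; it is judged then, once.
Trained networks look in the newest picture that a camera, given by its name, has taken for a name from the list of things; names that differ only in an ending like _2 or _b are one class to them, and where a whole thing is asked for, a point or a joint stands for the part that bears it (a point fixed in the world has none). Each returns a list of dicts, best first, with "conf" (0 to 1); they miss things now and then, are a little off and sometimes report something else, mostly with a low value. They report only what shows in the picture. A call takes as long as a camera call.
- search_frame(camera, query): "bbox" ([left, top, width, height] in pixels, round what is visible of it).
- pinpoint(camera, query): "at" ([column, row] in pixels: a listed point, or the origin of a listed thing).
The state is a dict: "t": time; "joint_positions": joint angles; "joint_velocities": joint speeds; "joint_efforts": joint torques, N m; "position": TCP position; "ee_rot": TCP orientation; "ft_force": force on the tool from outside, world axes, zero at the start; "moment": the same for the moment, N m; "grip_width": finger opening in mm; "finger_force": force on a finger pad.
Only numpy, scipy, OpenCV 4.12 (cv2) and the standard library are available. Lean on these libraries where they do the work, as an engineer would, in place of code of your own. Each camera call takes 0.05 s, during which the arm holds its last target. There are 200 camera calls.

### The job

Somebody swung the two doors of the small drying cabinet to in the wrong order: the leaf with the handle, whose flange should lap over its neighbour, stands almost shut while the plain rebated leaf is still open. Swing the handled leaf clear again, shut the rebated leaf first, pressing it home until its roller catch snaps, and then shut the handled leaf over it until it snaps too, so that both are flush and the flange laps over the rebate. Work with a firm but gentle hand, without slamming the doors or leaning on the cabinet, and leave the tin on its roof and the things on the bench as they stand.

Things in the scene. Friction and masses are not known exactly. Their poses are not given: they have to be found in the camera images.
- cabinet: White sheet-steel bench-top drying cabinet, fixed, 316 mm wide, 200 mm deep, roof 268 mm above the bench. Origin: on the bench, at the foot of the line where the leaves meet, in the plane of the carcass front. x points into the cabinet, y along the front to the hinge of the flanged leaf, z up. Leaves: 20 mm thick, 22 to 262 mm high; shut, their outer faces lie at x = -20 mm.
- flanged_leaf (a joint): Opening of the flanged leaf (with handle), rad: 0 shut, 1.75 its stop; the free edge swings out of the front. Its 4 mm flange, flush with the outer face, ends 170 mm from the hinge, 16 mm past the meeting line, to lie in front of the other leaf's rebate. Below 0.3 rad it is in the rebated leaf's way. Starts ajar. Lightly braked hinge: a leaf stays about where it is left.
- rebated_leaf (a joint): Opening of the rebated leaf (no handle), rad: 0 shut, 1.75 its stop; the free edge swings out of the front. Outer face plain up to 134 mm from the hinge, then stepped back 6 mm to a rebate ending at 151 mm. A dial, 48 mm across, 6 mm proud, at 115 mm height, 65 mm from the hinge. If the other leaf is shut first, it stops on the flange at about 0.145 rad. Braked likewise.
- flanged_hinge (a point): On the vertical hinge axis of the flanged leaf, in its outer face (cabinet x -20, y +154 mm), at 232 mm height. Each leaf has a sprung roller catch under the roof: from about 0.08 down to 0.016 rad it resists, up to 9 to 18 N at 115 mm from the hinge as its spring is set, and throws the leaf back out if let go; only below 0.016 rad does it snap the leaf to 0 and hold it.
- rebated_hinge (a point): On the vertical hinge axis of the rebated leaf, in the plane of its outer face (cabinet x -20, y -154 mm), at 232 mm height. Its roller catch works just like the other leaf's.
- handle (a point): Centre of the horizontal bar handle on the flanged leaf: bar 10 mm thick, 80 mm long along the leaf, axis 40 mm off the outer face (free gap behind it 35 mm), 232 mm high, 30 mm below the leaf's top, 85 mm from the hinge axis, on two 8 mm posts 34 mm either side of centre. Moves with the leaf; axes: x from the outer face into the leaf, y from free edge to hinge, z up.
- flange_edge (a point): On the free edge of the flange, in the outer face of the flanged leaf, at 232 mm height. Axes as for the handle.
- rebate_edge (a point): On the free edge of the rebated leaf, on the front face of the rebate (6 mm behind the outer face), at 232 mm height. x points from the outer face into the leaf, y from the hinge to the free edge.
- measuring_cylinder: Bystander: clear plastic measuring cylinder standing on the bench, foot 68 mm across, 196 mm high, light (150 g). Origin: centre of its underside, z up.
- steel_pan: Bystander: shallow stainless pan on the bench, 150 x 200 mm, 32 mm high. Origin: centre of its underside.
- weighing_tin: Bystander: lidded aluminium tin, 67 mm across and 31 mm high, standing on the rear part of the cabinet's roof. Origin: centre of its underside, z up.

How it is judged:
By the outcome, as a careful person would: the job done as asked, in the order asked, and still so for the second after the job is handed in, with the robot touching nothing.
It also fails if it takes over 61 s, if anything falls off the work surface, if the arm or the gripper's body presses on something with over 40 N, if the wrist force passes 120 N, or if a joint passes its speed limit or range.

## Working session

There is one attempt and no reset: what is moved stays moved. The work goes in short steps, Python scripts to look and compute and a tool call to move; the robot and the scene stay as the last step left them, time stands still between calls to the robot, and variables do not carry over. Pictures are saved under pics/ and viewed, at most 10 in all, crops included, and the job is handed in when it is done.

Besides the shell and the picture viewer there is one more tool, called by a JSON object that holds its "op" and its "data", one argument or row to a line. carry_out: Moves the arm, as the interface text tells. Its arguments: {"type":"object","properties":{"plan":{"type":"array"}},"required":["plan"]}

```bash
mkdir -p pics; cat > h.py <<'E'
import numpy as np, cv2
from cell import *
def save(n,f):
    p,d=get_image(n); cv2.imwrite('pics/'+f,p[:,:,::-1]); return p,d
def cam(n):
    c=calibration(n)
    if n=='wrist':
        from scipy.spatial.transform import Rotation as Ro
        s=observe(); T=np.eye(4)
        T[:3,:3]=np.array(s['ee_rot']) if np.shape(s['ee_rot'])==(3,3) else Ro.from_euler('xyz',s['ee_rot']).as_matrix()
        T[:3,3]=s['position']; M=np.linalg.inv(T@np.array(c['tool_from_camera'])); return np.array(c['intrinsics']),M[:3,:3],M[:3,3]
    return np.array(c['intrinsics']),np.array(c['R']),np.array(c['t'])
def world(n,uv,z):
    K,R,t=cam(n); return R.T@(np.linalg.inv(K)@[uv[0],uv[1],1]*z-t)
def atz(n,uv,h):
    K,R,t=cam(n); d=R.T@np.linalg.inv(K)@[uv[0],uv[1],1]; o=-R.T@t; return o+d*(h-o[2])/d[2]
E
python3 - <<'E'
from h import *
print(observe())
for n in ('scene','top'):
    p,d=save(n,n+'1.png')
    for q in ('cabinet','flanged_hinge','rebated_hinge','handle','flange_edge','rebate_edge','measuring_cylinder','steel_pan','weighing_tin'):
        for r in pinpoint(n,q)[:2]:
            u=np.array(r['at']);z=d[int(u[1]),int(u[0])]
            print(n,q,round(r['conf'],2),u.round(0),world(n,u,z).round(0), atz(n,u,232).round(0))
E
```

```text
{'t': 0.0, 'joint_positions': array([ 1.14541623e+00,  2.59183925e-01,  2.07164063e-02,  1.33366589e+00,
       -2.78520321e-06,  1.41820635e+00]), 'joint_velocities': array([-5.73670968e-05, -2.33983298e-04, -1.31305492e-04,  7.49602039e-04,
        1.54357968e-03, -3.89850980e-03]), 'joint_efforts': array([-4.57718706e-04, -5.55639982e+01,  3.44537008e+01,  1.35868049e-02,
       -2.43873656e-04,  4.96555117e-07]), 'position': array([148.05654043, 529.38851913, 224.0528013 ]), 'ee_rot': array([-3.14027069e+00, -2.00481310e-04,  2.86880240e+00]), 'ft_force': array([-0.17342533, -0.58562903,  0.56009675]), 'moment': array([-0.02580122, -0.02303611,  0.01777832]), 'finger_force': 0.0, 'grip_width': 85.2074150122293}
scene cabinet 0.89 [257. 243.] [ 700. -166.  125.] [ 798. -120.  232.]
scene flanged_hinge 0.78 [249. 215.] [ 730. -161.  231.] [ 731. -161.  232.]
scene rebated_hinge 0.81 [268. 134.] [ 463. -213.  252.] [ 428. -226.  232.]
scene rebated_hinge 0.43 [442. 319.] [707. 240.   2.] [879. 190. 232.]
scene handle 0.82 [280. 191.] [ 649. -126.  235.] [ 645. -128.  232.]
scene fla
[... 537 characters left out ...]
0. 202.] [ 573. -221.   -3.] [ 558. -194.  232.]
top flanged_hinge 0.89 [368. 128.] [ 713. -167.  262.] [ 721. -170.  232.]
top rebated_hinge 0.75 [350. 165.] [ 637. -128.  239.] [ 638. -129.  232.]
top rebated_hinge 0.68 [398. 263.] [ 425. -230.  234.] [ 425. -231.  232.]
top handle 0.73 [353. 166.] [ 636. -134.  237.] [ 636. -134.  232.]
top flange_edge 0.67 [369. 204.] [ 560. -177.  127.] [ 553. -169.  232.]
top rebate_edge 0.57 [343. 220.] [ 521. -116.   -0.] [ 517. -112.  232.]
top measuring_cylinder 0.68 [248. 240.] [470. 126. 102.] [474.  96. 232.]
top steel_pan 0.96 [218. 156.] [702. 239.   2.] [660. 168. 232.]
top weighing_tin 0.94 [469. 190.] [ 578. -363.  298.] [ 584. -385.  232.]
```

View pics/scene1.png

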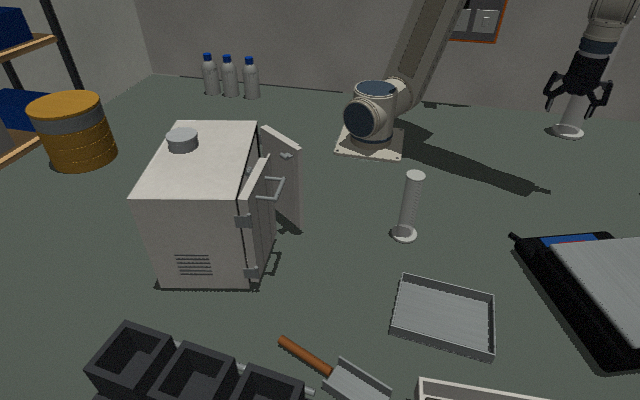

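View pics/top1.png

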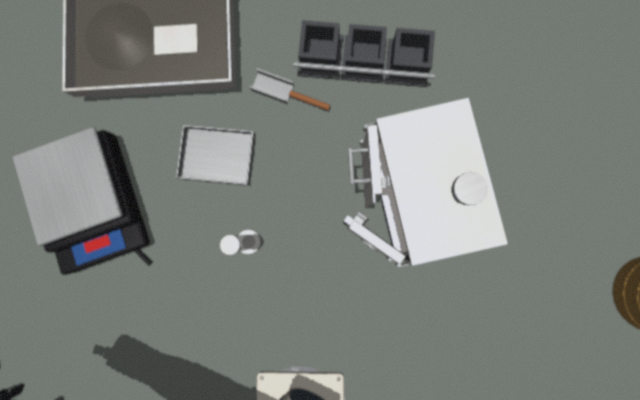

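The scene camera shows the cabinet at (215,200) with its front toward the pan, the handle at (280,191) and the rebated leaf at about 40° near (303,161). The top view shows the handle at (353,166), the hinges at (368,128) and (400,262), and the cylinder at (240,242). The networks agree with both pictures. I'll hover near the handle for a close look.

{"op": "carry_out", "data": {
  "plan": [0,0,0,-0.1,0,0,0,0,0,0,-0.1,0,0,0,0,-0.653,-0.471,-0.125,0,0,1.29,0,-0.653,-0.471,-0.125,0,0,1.29,0,-0.653,-0.471,-0.125,0,0,1.29,0,-0.653,-0.471,-0.125,0,0,1.29,0,-0.653,-0.471,-0.125,0,0,1.29,0,-0.653,-0.471,-0.125,0,0,1.29,0,-0.653,-0.471,-0.125,0,0,1.29,0,-0.653,-0.471,-0.125,0,0,1.29,0,-0.653,-0.471,-0.125,0,0,1.29,0,-0.653,-0.471,-0.125,0,0,1.29,0,-0.653,-0.471,-0.125,0,0,1.29,0,-0.653,-0.471,-0.125,0,0,1.29,0,-0.653,-0.471,-0.125,0,0,1.29,0,-0.653,-0.471,-0.125,0,0,1.29,0,-0.653,-0.471,-0.125,0,0,1.29,0,-0.653,-0.471,-0.125,0,0,1.29,0,-0.653,-0.471,-0.125,0,0,1.29]
}}

```text
t: 3.38
position: [649.6, -98.8, 350.8]
ee_rot: [3.14, 0.0, 1.58]
ft_force: [1.0, 0.3, 1.0]
grip_width: -0.1
finger_force: 0.0
```

```bash
python3 - <<'E'
from h import *
s=observe();print(s['t'],s['position'],s['ee_rot'],s['joint_positions'].round(2),s['ft_force'],s['grip_width'])
Q=('flanged_hinge','rebated_hinge','handle','flange_edge','rebate_edge')
for n in ('wrist','top','scene'):
    p,d=save(n,n+'2.png')
    for q in Q:
        for r in pinpoint(n,q)[:1]:
            u=np.array(r['at']);z=d[int(u[1]),int(u[0])]
            print(n,q,round(r['conf'],2),u.round(0),world(n,u,z).round(0), atz(n,u,232).round(0))
E
```

```text
3.375 [649.62458075 -98.75023571 350.75164323] [3.14024789e+00 3.35241379e-04 1.58007039e+00] [-0.28  0.47  0.67  1.76  0.    1.28] [0.95052163 0.32208593 0.95816602] -0.1252672285333359
wrist flanged_hinge 0.72 [411. 266.] [ 724. -162.  233.] [ 725. -163.  232.]
wrist rebated_hinge 0.64 [ 59. 334.] [ 448. -208.  261.] [ 424. -230.  232.]
wrist handle 0.75 [310. 228.] [ 642. -129.  236.] [ 642. -131.  232.]
wrist flange_edge 0.88 [206. 278.] [ 481. -287.   20.] [ 556. -175.  232.]
wrist rebate_edge 0.79 [152. 207.] [ 403. -184.   -0.] [ 518. -114.  232.]
top rebated_hinge 0.77 [400. 264.] [ 423. -236.  233.] [ 423. -236.  232.]
top handle 0.95 [352. 164.] [ 555. -112.  763.] [ 640. -133.  232.]
top flange_edge 0.87 [374. 201.] [ 558. -177.  261.] [ 560. -179.  232.]
scene flanged_hinge 0.94 [248. 213.] [ 724. -165.  230.] [ 726. -164.  232.]
scene rebated_hinge 0.74 [266. 134.] [ 459. -219.  250.] [ 428. -231.  232.]
scene handle 0.84 [279. 193.] [ 653. -127.  233.] [ 652. -127.  232.]
scene flange_edge 0.58 [271. 162.] [ 468. -210.  176.] [ 549. -179.  232.]
scene rebate_edge 0.65 [302. 162.] [ 518. -114.  225.] [ 529. -111.  232.]
```

View pics/wrist2.png

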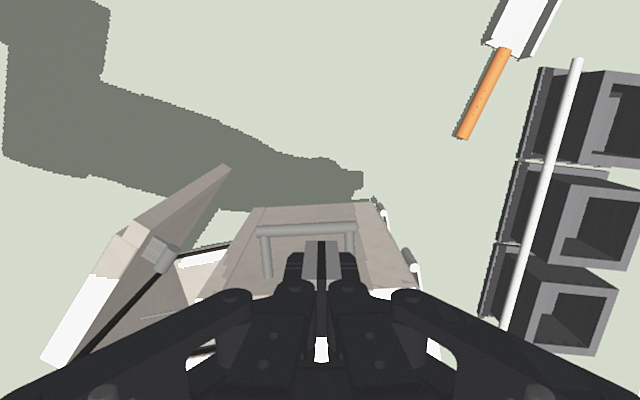

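The wrist view shows the handle bar at (305,228) with its two posts, the rebated leaf at left around (150,240), and the closed fingers at (322,265). I'll fit the bar and leaf lines from depth.

```bash
cat >> h.py <<'E'
def cloud(n):
    K,R,t=cam(n); p,d=get_image(n); v,u=np.nonzero(d>0); z=d[v,u]
    P=(R.T@((np.linalg.inv(K)@np.vstack([u,v,np.ones_like(u)]))*z-t[:,None])).T
    return P,u,v
def line(P):
    vx,vy,x,y=cv2.fitLine(P[:,:2].astype(np.float32),cv2.DIST_HUBER,0,.01,.01).ravel(); return np.array([vx,vy]),np.array([x,y])
E
python3 - <<'E'
from h import *
P,u,v=cloud('wrist')
m=(P[:,2]>228)&(P[:,2]<240)&(P[:,0]>600)&(P[:,0]<685)&(P[:,1]>-142)&(P[:,1]<-118)
d,c=line(P[m]); print('bar',m.sum(),np.degrees(np.arctan2(d[1],d[0])),c,P[m].min(0),P[m].max(0))
# flanged leaf outer face
m=(P[:,2]>60)&(P[:,2]<220)&(P[:,0]>600)&(P[:,0]<700)&(P[:,1]>-195)&(P[:,1]<-155)
d,c=line(P[m]);print('Fface',m.sum(),np.degrees(np.arctan2(d[1],d[0])),c)
for n in('top','wrist'):
  if n=='top': P,u,v=cloud('top')
  m=(P[:,2]>256)&(P[:,2]<266)&(P[:,0]>400)&(P[:,0]<730)&(P[:,1]>-240)&(P[:,1]<-90)
  Q=P[m]
  for nm,k in(('Ftop',(Q[:,0]>590)&(Q[:,1]>-200)),('Rtop',(Q[:,0]<520)&(Q[:,1]>-215))):
    if k.sum()>10:
      d,c=line(Q[k]);print(n,nm,k.sum(),np.degrees(np.arctan2(d[1],d[0])),c,Q[k].min(0).round(),Q[k].max(0).round())
  m=(P[:,2]>267-4)&(P[:,2]<272)&(P[:,0]>380)&(P[:,0]<760)&(P[:,1]<-150)&(P[:,1]>-460)
  print(n,'roof',cv2.minAreaRect(P[m][:,:2].astype(np.float32)),cv2.boxPoints(cv2.minAreaRect(P[m][:,:2].astype(np.float32))).round())
E
```

```text
bar 1404 3.2514405 [ 639.18695 -129.83806] [ 600.08129568 -141.96386384  229.10689747] [ 678.18195804 -123.36241761  239.01352227]
Fface 2686 3.718966 [ 651.7976  -170.14296]
top Ftop 557 -0.1899559 [ 652.0707 -180.7977] [ 591. -200.  257.] [ 728. -168.  266.]
top Rtop 409 52.06789 [ 475.105   -179.00433] [ 440. -214.  258.] [ 511. -141.  265.]
top roof ((592.5578002929688, -274.8167724609375), (316.4963684082031, 285.2724609375), 12.82610034942627) [[ 407. -171.]
 [ 470. -449.]
 [ 779. -379.]
 [ 715. -101.]]
wrist Ftop 557 -0.1899559 [ 652.0707 -180.7977] [ 591. -200.  257.] [ 728. -168.  266.]
wrist Rtop 409 52.06789 [ 475.105   -179.00433] [ 440. -214.  258.] [ 511. -141.  265.]
wrist roof ((592.5578002929688, -274.8167724609375), (316.4963684082031, 285.2724609375), 12.82610034942627) [[ 407. -171.]
 [ 470. -449.]
 [ 779. -379.]
 [ 715. -101.]]
```

```bash
cat >> h.py <<'E'
F=np.array([724,-165.5]); G=F-308*np.array([np.cos(np.radians(12.8)),np.sin(np.radians(12.8))])
def fl(th,a,n):   # flanged leaf point: opening, from hinge, out of face -> x,y,normal angle
    b=np.radians(102.8)-th; N=np.array([np.cos(b),np.sin(b)]); E=np.array([-N[1],N[0]]); return *(F+a*E+n*N),b
def rl(th,a,n):
    b=np.radians(102.8)+th; N=np.array([np.cos(b),np.sin(b)]); E=np.array([N[1],-N[0]]); return *(G+a*E+n*N),b
def rows(W,base=None):  # W: x,y,z,yaw ; print shift (m) and rz
    s=observe(); p,y=(np.array(s['position']),s['ee_rot'][2]) if base is None else (np.array(base[:3]),base[3])
    for x,yy,z,w in W:
        d=np.array([x,yy,z])-p; c,q=np.cos(y),np.sin(y)
        print(np.round([ (d[0]*c+d[1]*q)/1e3,(d[0]*q-d[1]*c)/1e3,-d[2]/1e3,-(w-y)],4).tolist())
E
python3 - <<'E'
from h import *
x,y,b=fl(.164,85,18);print(x,y,b)
rows([(x,y,300,b),(x,y,228,b)])
base=(x,y,228,b)
print('arc')
W=[]
for t in np.linspace(.164,1.3,13):
    x,y,b=fl(t,85,23.5); W.append((x,y,228,b))
rows(W,base)
E
```

```text
638.0813121483196 -152.57796154449605 1.630198471050171
[-0.0526, -0.0125, 0.0497, -0.0514]
[-0.0526, -0.0125, 0.1217, -0.0514]
arc
[0.0055, 0.0, -0.0, -0.0]
[0.0134, 0.0026, -0.0, 0.0947]
[0.0211, 0.0059, -0.0, 0.1893]
[0.0284, 0.01, -0.0, 0.284]
[0.0353, 0.0147, -0.0, 0.3787]
[0.0417, 0.0201, -0.0, 0.4733]
[0.0475, 0.026, -0.0, 0.568]
[0.0528, 0.0324, -0.0, 0.6627]
[0.0575, 0.0394, -0.0, 0.7573]
[0.0614, 0.0467, -0.0, 0.852]
[0.0647, 0.0544, -0.0, 0.9467]
[0.0672, 0.0624, -0.0, 1.0413]
[0.069, 0.0705, -0.0, 1.136]
```

{"op": "carry_out", "data": {
  "plan": [0,-0.053,-0.013,0.05,0,0,-0.051,0,-0.053,-0.013,0.05,0,0,-0.051,0,-0.053,-0.013,0.05,0,0,-0.051,0,-0.053,-0.013,0.07,0,0,-0.051,0,-0.053,-0.013,0.085,0,0,-0.051,0,-0.053,-0.013,0.1,0,0,-0.051,0,-0.053,-0.013,0.112,0,0,-0.051,0,-0.053,-0.013,0.122,0,0,-0.051,0,-0.053,-0.013,0.122,0,0,-0.051]
}}

```text
t: 5.5
position: [637.6, -152.7, 227.3]
ee_rot: [-3.141, -0.0, 1.63]
ft_force: [-0.7, -0.1, -0.5]
grip_width: -0.0
finger_force: 0.0
```

```bash
python3 - <<'E'
from h import *
s=observe();print(s['position'],s['ee_rot'],s['ft_force'],s['joint_positions'].round(2))
save('wrist','wrist3.png')
E
```

```text
[ 637.55044796 -152.68979317  227.33923762] [-3.14101982e+00 -2.89870812e-04  1.62996792e+00] [-0.68999103 -0.0977797  -0.52936842] [-0.36  0.45  0.31  1.44  0.    1.15]
```

View pics/wrist3.png

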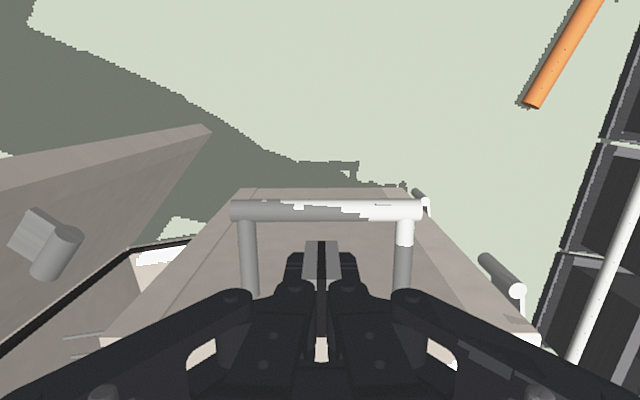

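The closed fingers at (322,260) sit inside the handle gap between the posts (248 and 403), with no contact force. I'll swing the leaf out along its arc.

{"op": "carry_out", "data": {
  "plan": [0,0.0055,0,0,0,0,0,0,0.0095,0.0013,0,0,0,0.047,0,0.0134,0.0026,0,0,0,0.095,0,0.0211,0.0059,0,0,0,0.189,0,0.0284,0.01,0,0,0,0.284,0,0.0353,0.0147,0,0,0,0.379,0,0.0417,0.02,0,0,0,0.473,0,0.0475,0.026,0,0,0,0.568,0,0.0528,0.0324,0,0,0,0.663,0,0.0575,0.0394,0,0,0,0.757,0,0.0614,0.0467,0,0,0,0.852,0,0.0647,0.0544,0,0,0,0.947,0,0.0672,0.0624,0,0,0,1.041,0,0.069,0.0705,0,0,0,1.136,0,0.069,0.0705,0,0,0,1.136]
}}

```text
t: 7.42
position: [704.2, -79.5, 227.9]
ee_rot: [3.141, -0.0, 0.495]
ft_force: [-0.1, 0.3, 0.0]
grip_width: -0.0
finger_force: 0.0
```

```bash
python3 - <<'E'
from h import *
s=observe();print(s['position'],s['ee_rot'],s['ft_force'],s['joint_positions'].round(2))
save('scene','scene4.png')
for q in('handle','flange_edge'):
  for n in('scene','wrist'):
    if n=='wrist': save('wrist','wrist4.png')
    for r in pinpoint(n,q)[:1]: print(n,q,r['conf'],atz(n,r['at'],232).round())
for t in(1.2,1.3,1.4): print(t,fl(t,85,40),fl(t,170,0))
E
```

```text
[704.23916648 -79.54026561 227.87434734] [ 3.14129975e+00 -4.21011673e-04  4.94793934e-01] [-0.13772231  0.32946236  0.02799604] [-0.23  0.55  0.48  1.51  0.    2.42]
scene handle 0.66 [726. -73. 232.]
wrist handle 0.93 [718. -72. 232.]
scene flange_edge 0.97 [634. -14. 232.]
wrist flange_edge 0.77 [638. -19. 232.]
1.2 (np.float64(709.5570927609795), np.float64(-72.67542119414142), np.float64(0.5941984710501709)) (np.float64(628.8263857808855), np.float64(-24.63842555021907), np.float64(0.5941984710501709))
1.3 (np.float64(718.896241989442), np.float64(-71.69727267200773), np.float64(0.4941984710501708)) (np.float64(643.3645496789903), np.float64(-15.84063961272588), np.float64(0.4941984710501708))
1.4 (np.float64(728.286386280868), np.float64(-71.65636999427619), np.float64(0.3941984710501709)) (np.float64(658.7083963421667), np.float64(-8.538200533415136), np.float64(0.3941984710501709))
```

View pics/scene4.png

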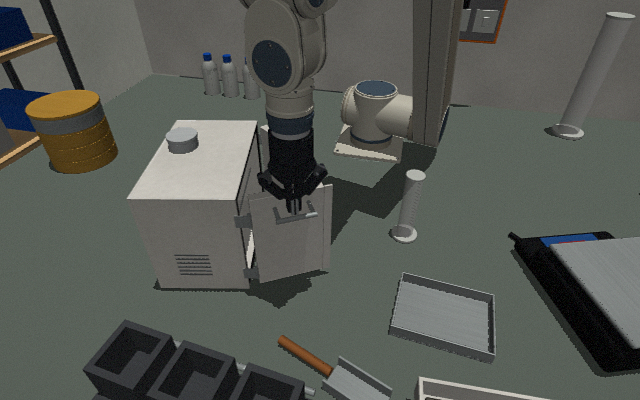

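The flanged leaf now stands at about 1.27 rad, with its free edge near (330,185–270). Next is the rebated leaf.

```bash
python3 - <<'E'
from h import *
s=observe();p=s['position']
x,y,b=rl(.685,118,30);print(x,y,b)
rows([(p[0],p[1],315,.495),(x,y,315,b),(x,y,232,b)])
base=(x,y,232,b)
print('arc')
rows([(*rl(t,118,11)[:2],232,rl(t,118,11)[2]) for t in (.685,.65,.6,.55,.5,.45,.4,.35,.3,.25,.2,.16,.13)],base)
E
```

```text
472.5691016901899 -122.24114041117238 2.4791984710501707
[0.0, 0.0, -0.0871, -0.0007]
[-0.2235, -0.0725, -0.0871, -1.9849]
[-0.2235, -0.0725, -0.0041, -1.9849]
arc
[-0.019, 0.0, -0.0, -0.0]
[-0.0231, 0.0003, -0.0, 0.035]
[-0.0291, 0.0005, -0.0, 0.085]
[-0.035, 0.0004, -0.0, 0.135]
[-0.0409, 0.0, -0.0, 0.185]
[-0.0468, -0.0007, -0.0, 0.235]
[-0.0526, -0.0017, -0.0, 0.285]
[-0.0584, -0.0029, -0.0, 0.335]
[-0.0641, -0.0045, -0.0, 0.385]
[-0.0698, -0.0064, -0.0, 0.435]
[-0.0753, -0.0085, -0.0, 0.485]
[-0.0796, -0.0104, -0.0, 0.525]
[-0.0828, -0.0119, -0.0, 0.555]
```

{"op": "carry_out", "data": {
  "plan": [0,0,0,-0.04,0,0,0,0,0,0,-0.087,0,0,0,0,0,0,-0.087,0,0,0,0,-0.2235,-0.0725,-0.087,0,0,-1.985,0,-0.2235,-0.0725,-0.087,0,0,-1.985,0,-0.2235,-0.0725,-0.087,0,0,-1.985,0,-0.2235,-0.0725,-0.087,0,0,-1.985,0,-0.2235,-0.0725,-0.087,0,0,-1.985,0,-0.2235,-0.0725,-0.087,0,0,-1.985,0,-0.2235,-0.0725,-0.087,0,0,-1.985,0,-0.2235,-0.0725,-0.087,0,0,-1.985,0,-0.2235,-0.0725,-0.087,0,0,-1.985,0,-0.2235,-0.0725,-0.087,0,0,-1.985,0,-0.2235,-0.0725,-0.087,0,0,-1.985,0,-0.2235,-0.0725,-0.087,0,0,-1.985,0,-0.2235,-0.0725,-0.06,0,0,-1.985,0,-0.2235,-0.0725,-0.03,0,0,-1.985,0,-0.2235,-0.0725,-0.004,0,0,-1.985,0,-0.2235,-0.0725,-0.004,0,0,-1.985]
}}

```text
t: 10.15
position: [471.6, -121.6, 230.1]
ee_rot: [-3.141, -0.004, 2.477]
ft_force: [1.1, 0.4, 0.3]
grip_width: -0.1
finger_force: 0.0
```

```bash
python3 - <<'E'
from h import *
s=observe();print(s['position'],s['ee_rot'],s['ft_force'],s['joint_positions'].round(2))
p,d=save('wrist','wrist5.png')
P,u,v=cloud('wrist')
D=P[:,:2]-G
for t in (.685,): 
    x,y,b=rl(t,0,0); N=np.array([np.cos(b),np.sin(b)]);E=np.array([N[1],-N[0]])
    a,n=D@E,D@N
    m=(a>95)&(a<130)&(abs(n)<15)&(P[:,2]>20)&(P[:,2]<255); print(m.sum(),np.percentile(n[m],[10,50,90]))
E
```

```text
[ 471.63434194 -121.56545174  230.09372396] [-3.14075588 -0.00353007  2.47656488] [1.11697034 0.36448661 0.33014437] [-0.42  0.15 -0.1   1.32  0.    0.24]
2252 [3.15560526 3.81368566 4.57788977]
```

View pics/wrist5.png

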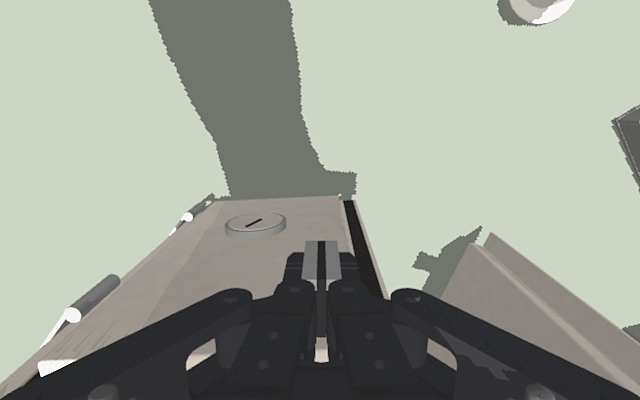

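The fingers are in front of the plain outer face, with the dial at (256,224) to the left and the rebate step at (350,230) just right. Now I'll push to about 0.13 rad.

{"op": "carry_out", "data": {
  "plan": [0,-0.01,0,0,0,0,0,0,-0.016,0,0,0,0,0,0,-0.0195,0.0001,0,0,0,0.01,0,-0.0231,0.0003,0,0,0,0.035,0,-0.0291,0.0005,0,0,0,0.085,0,-0.035,0.0004,0,0,0,0.135,0,-0.0409,0,0,0,0,0.185,0,-0.0468,-0.0007,0,0,0,0.235,0,-0.0526,-0.0017,0,0,0,0.285,0,-0.0584,-0.0029,0,0,0,0.335,0,-0.0641,-0.0045,0,0,0,0.385,0,-0.0698,-0.0064,0,0,0,0.435,0,-0.0753,-0.0085,0,0,0,0.485,0,-0.0796,-0.0104,0,0,0,0.525,0,-0.0828,-0.0119,0,0,0,0.555,0,-0.0828,-0.0119,0,0,0,0.555]
}}

```text
t: 12.25
position: [530.7, -182.6, 231.5]
ee_rot: [-3.141, -0.0, 1.923]
ft_force: [-0.0, -0.1, 0.2]
grip_width: 0.1
finger_force: 0.0
```

```bash
python3 - <<'E'
from h import *
s=observe();print(s['position'],s['ee_rot'],s['ft_force'])
def ab(P):
    b=np.radians(102.8);N=np.array([np.cos(b),np.sin(b)]);E=np.array([N[1],-N[0]]);D=P[:,:2]-G
    return D@E,D@N
print('tcp a,n',ab(np.array([s['position']])))
for n in('wrist','top'):
    P,u,v=cloud(n);a,q=ab(P)
    m=(a>20)&(a<130)&(abs(q)<45)&(P[:,2]>(20 if n=='wrist' else 200))&(P[:,2]<(100 if n=='wrist' else 264))
    if m.sum()>20: print(n,m.sum(),np.polyfit(a[m],q[m],1))
x,y,b=rl(0.13,118,11)
rows([(*rl(t,118,11)[:2],s['position'][2],rl(t,118,11)[2]) for t in (.1,.08,.06,.05,.04,.03,.02,.01,0,-.01,-.02,-.03)])
E
```

```text
[ 530.69564215 -182.57419743  231.54965939] [-3.14139271e+00 -5.27996173e-05  1.92326621e+00] [-0.03740231 -0.06937387  0.22082937]
tcp a,n (array([115.71661747]), array([26.17639747]))
wrist 1975 [ 0.1197995  -0.14032765]
[-0.0037, 0.0002, 0.0001, 0.0299]
[-0.0061, 0.0003, 0.0001, 0.0499]
[-0.0085, 0.0004, 0.0001, 0.0699]
[-0.0097, 0.0004, 0.0001, 0.0799]
[-0.0109, 0.0004, 0.0001, 0.0899]
[-0.012, 0.0004, 0.0001, 0.0999]
[-0.0132, 0.0004, 0.0001, 0.1099]
[-0.0144, 0.0004, 0.0001, 0.1199]
[-0.0156, 0.0003, 0.0001, 0.1299]
[-0.0168, 0.0003, 0.0001, 0.1399]
[-0.018, 0.0002, 0.0001, 0.1499]
[-0.0191, 0.0001, 0.0001, 0.1599]
```

The leaf is at about 0.12 rad, in contact with no load. Now I'll press slowly through the catch.

{"op": "carry_out", "data": {
  "plan": [0,-0.0037,0.0002,0,0,0,0.03,0,-0.0061,0.0003,0,0,0,0.05,0,-0.0085,0.0004,0,0,0,0.07,0,-0.0097,0.0004,0,0,0,0.08,0,-0.0109,0.0004,0,0,0,0.09,0,-0.012,0.0004,0,0,0,0.1,0,-0.0132,0.0004,0,0,0,0.11,0,-0.0144,0.0004,0,0,0,0.12,0,-0.0156,0.0003,0,0,0,0.13]
}}

```text
t: 13.48
position: [536.2, -196.3, 231.7]
ee_rot: [-3.142, -0.001, 1.793]
ft_force: [-3.8, 12.3, 4.6]
grip_width: 0.1
finger_force: 6.1
```

```bash
cat >> h.py <<'E'
def ab(P):
    b=np.radians(102.8);N=np.array([np.cos(b),np.sin(b)]);E=np.array([N[1],-N[0]]);D=P[:,:2]-G
    return D@E,D@N
def rfit():
    P,u,v=cloud('wrist');a,q=ab(P); m=(a>20)&(a<130)&(abs(q)<20)&(P[:,2]>25)&(P[:,2]<100)
    return m.sum(),np.polyfit(a[m],q[m],1)
def ffit():
    P,u,v=cloud('wrist');a,q=ab(P); m=(308-a>20)&(308-a<165)&(abs(q)<45)&(P[:,2]>25)&(P[:,2]<200)
    return m.sum(),np.polyfit(308-a[m],q[m],1)
E
python3 - <<'E'
from h import *
s=observe();print(ab(np.array([s['position']])),s['ee_rot'],s['ft_force'],rfit())
E
```

```text
(array([118.06497949]), array([11.56178106])) [-3.14157095e+00 -1.08727245e-03  1.79332071e+00] [-3.8410586  12.33630672  4.55465942] (np.int64(1937), array([-0.00147729,  0.06121725]))
```

{"op": "carry_out", "data": {
  "plan": [0,-0.0008,0,0,0,0,0,0,-0.0015,0,0,0,0,0,0,-0.002,0,0,0,0,0]
}}

```text
t: 13.9
position: [536.2, -196.3, 231.7]
ee_rot: [3.141, -0.005, 1.795]
ft_force: [-3.3, 15.8, 5.6]
grip_width: 0.2
finger_force: 8.4
```

```bash
python3 - <<'E'
from h import *
s=observe();print(ab(np.array([s['position']])),s['ee_rot'],s['ft_force'],rfit())
E
```

```text
(array([117.99496918]), array([11.55072087])) [ 3.14131128 -0.00487014  1.79462069] [-3.25493117 15.79565574  5.61093691] (np.int64(1921), array([-0.00200971,  0.11670848]))
```

{"op": "carry_out", "data": {
  "plan": [0,-0.0015,0,0,0,0,0,0,-0.0015,0,0,0,0,0,0,0.003,0,0,0,0,0,0,0.008,0,0,0,0,0,0,0.018,0,0,0,0,0,0,0.03,0,0,0,0,0,0,0.03,0,0,0,0,0]
}}

```text
t: 14.82
position: [530.0, -168.7, 231.9]
ee_rot: [3.141, 0.0, 1.795]
ft_force: [0.0, -0.4, 1.4]
grip_width: -0.0
finger_force: 0.0
```

```bash
python3 - <<'E'
from h import *
s=observe();print(ab(np.array([s['position']])),s['ee_rot'],s['ft_force'],s['joint_positions'].round(2),rfit())
save('wrist','wrist6.png')
for q in('handle','flange_edge','rebate_edge'):
    for r in pinpoint('wrist',q)[:1]: print(q,r['conf'],atz('wrist',r['at'],232).round())
print(rl(0,151,-6),fl(1.27,85,40),fl(1.27,170,0))
E
```

```text
(array([118.06740043]), array([39.87920328])) [3.14137169e+00 1.86262000e-04 1.79473220e+00] [ 0.04033837 -0.41025014  1.3527776 ] [-0.46  0.27  0.05  1.36 -0.    0.89] (np.int64(2587), array([-0.00135467,  0.06075453]))
flange_edge 0.42 [ 424. -233.  232.]
(np.float64(572.2308423597434), np.float64(-206.13401025208972), np.float64(1.7941984710501708)) (np.float64(716.0848787817387), np.float64(-71.89257050799745), np.float64(0.5241984710501708)) (np.float64(638.9117255354681), np.float64(-18.326681940480455), np.float64(0.5241984710501708))
```

View pics/wrist6.png

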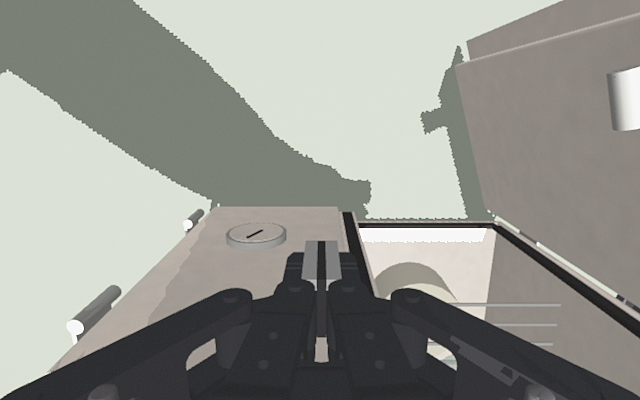

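The rebated leaf stays flush (angle −0.001 rad) with the tool clear; the rebate is at (350,230) and the dial at (256,235). The flanged leaf stands open at right (480,100). Next I'll go to its outer side near the free edge, beyond the handle bar.

```bash
python3 - <<'E'
from h import *
s=observe();p=s['position']
x,y,b=fl(1.27,146,35);print(x,y,b)
rows([(p[0],p[1],315,1.795),(x,y,315,b),(x,y,232,b)])
base=(x,y,232,b)
T=(1.27,1.2,1.13,1.06,.99,.92,.85,.78,.71,.64,.57,.5,.43,.36,.3,.24,.19,.15)
rows([(*fl(t,146,11)[:2],232,fl(t,146,11)[2]) for t in T],base)
E
```

```text
681.224576825068 -21.585917394420786 0.5241984710501708
[0.0, 0.0, -0.0834, -0.0013]
[0.1112, 0.18, -0.0834, 1.2695]
[0.1112, 0.18, -0.0004, 1.2695]
[-0.024, -0.0, -0.0, -0.0]
[-0.0342, -0.0004, -0.0, -0.07]
[-0.0445, -0.0001, -0.0, -0.14]
[-0.0547, 0.0009, -0.0, -0.21]
[-0.0648, 0.0026, -0.0, -0.28]
[-0.0747, 0.0051, -0.0, -0.35]
[-0.0845, 0.0082, -0.0, -0.42]
[-0.094, 0.012, -0.0, -0.49]
[-0.1032, 0.0165, -0.0, -0.56]
[-0.1121, 0.0215, -0.0, -0.63]
[-0.1206, 0.0272, -0.0, -0.7]
[-0.1287, 0.0335, -0.0, -0.77]
[-0.1364, 0.0404, -0.0, -0.84]
[-0.1435, 0.0477, -0.0, -0.91]
[-0.1492, 0.0544, -0.0, -0.97]
[-0.1545, 0.0614, -0.0, -1.03]
[-0.1586, 0.0675, -0.0, -1.08]
[-0.1616, 0.0725, -0.0, -1.12]
```

{"op": "carry_out", "data": {
  "plan": [0,0,0,-0.05,0,0,0,0,0,0,-0.083,0,0,0,0,0,0,-0.083,0,0,0,0,0.111,0.18,-0.083,0,0,1.27,0,0.111,0.18,-0.083,0,0,1.27,0,0.111,0.18,-0.083,0,0,1.27,0,0.111,0.18,-0.083,0,0,1.27,0,0.111,0.18,-0.083,0,0,1.27,0,0.111,0.18,-0.083,0,0,1.27,0,0.111,0.18,-0.083,0,0,1.27,0,0.111,0.18,-0.083,0,0,1.27,0,0.111,0.18,-0.083,0,0,1.27]
}}

```text
t: 16.58
position: [681.1, -21.7, 314.0]
ee_rot: [-3.141, 0.001, 0.527]
ft_force: [-0.2, -0.2, 0.2]
grip_width: 0.2
finger_force: 0.0
```

```bash
python3 - <<'E'
from h import *
s=observe();print(s['position'],s['ee_rot'],s['joint_positions'].round(2))
save('wrist','wrist7.png')
P,u,v=cloud('wrist'); x,y,b=fl(1.27,0,0);N=np.array([np.cos(b),np.sin(b)]);E=np.array([-N[1],N[0]]);D=P[:,:2]-F;a,n=D@E,D@N
m=(a>20)&(a<165)&(abs(n)<25)&(P[:,2]>25)&(P[:,2]<215);print(m.sum(),np.polyfit(a[m],n[m],1))
x,y,b=fl(1.27,146,35);rows([(x,y,232,b)])
E
```

```text
[681.12008289 -21.65903612 314.03628926] [-3.14106866e+00  6.70687151e-04  5.27064983e-01] [-0.15  0.51  0.64  1.7  -0.    2.46]
6824 [-0.01669771  1.29063366]
[0.0001, 0.0, 0.0824, 0.0017]
```

View pics/wrist7.png

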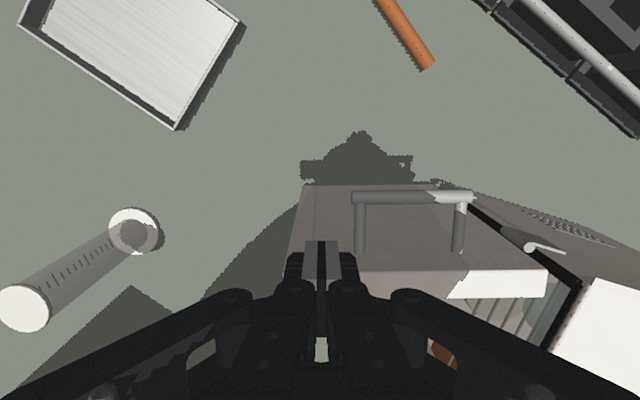

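The leaf's outer face is below, with the bar's near end at (352,195), right of the fingers, and the cylinder and pan well clear. I'll descend 4 mm further from the bar.

{"op": "carry_out", "data": {
  "plan": [0,0,-0.004,0.02,0,0,0,0,0,-0.004,0.045,0,0,0,0,0,-0.004,0.07,0,0,0,0,0,-0.004,0.082,0,0,0,0,0,-0.004,0.082,0,0,0]
}}

```text
t: 17.3
position: [678.9, -18.1, 232.2]
ee_rot: [-3.141, 0.001, 0.524]
ft_force: [0.4, 0.5, -0.5]
grip_width: -0.2
finger_force: 0.0
```

```bash
python3 - <<'E'
from h import *
s=observe();print(s['position'],s['ft_force'])
T=(1.27,1.2,1.13,1.06,.99,.92,.85,.78,.71,.64,.57,.5,.43,.36,.3,.24,.19,.15)
rows([(*fl(t,150,11)[:2],232,fl(t,150,11)[2]) for t in T])
E
```

```text
[678.9113253  -18.06315731 232.24947682] [ 0.41357975  0.54513782 -0.51544833]
[-0.0238, 0.0002, 0.0002, 0.0002]
[-0.0343, -0.0002, 0.0002, -0.0698]
[-0.0448, 0.0001, 0.0002, -0.1398]
[-0.0553, 0.0012, 0.0002, -0.2098]
[-0.0656, 0.003, 0.0002, -0.2798]
[-0.0759, 0.0055, 0.0002, -0.3498]
[-0.0859, 0.0087, 0.0002, -0.4198]
[-0.0957, 0.0127, 0.0002, -0.4898]
[-0.1051, 0.0173, 0.0002, -0.5598]
[-0.1142, 0.0225, 0.0002, -0.6298]
[-0.123, 0.0284, 0.0002, -0.6998]
[-0.1313, 0.0348, 0.0002, -0.7698]
[-0.1391, 0.0419, 0.0002, -0.8398]
[-0.1464, 0.0494, 0.0002, -0.9098]
[-0.1523, 0.0563, 0.0002, -0.9698]
[-0.1577, 0.0635, 0.0002, -1.0298]
[-0.1619, 0.0698, 0.0002, -1.0798]
[-0.165, 0.0749, 0.0002, -1.1198]
```

{"op": "carry_out", "data": {
  "plan": [0,-0.014,0,0,0,0,0,0,-0.0238,0,0,0,0,0,0,-0.0343,-0.0002,0,0,0,-0.07,0,-0.0448,0.0001,0,0,0,-0.14,0,-0.0553,0.0012,0,0,0,-0.21,0,-0.0656,0.003,0,0,0,-0.28,0,-0.0759,0.0055,0,0,0,-0.35,0,-0.0859,0.0087,0,0,0,-0.42,0,-0.0957,0.0127,0,0,0,-0.49,0,-0.1051,0.0173,0,0,0,-0.56,0,-0.1142,0.0225,0,0,0,-0.63,0,-0.123,0.0284,0,0,0,-0.7,0,-0.1313,0.0348,0,0,0,-0.77,0,-0.1391,0.0419,0,0,0,-0.84,0,-0.1464,0.0494,0,0,0,-0.91,0,-0.1523,0.0563,0,0,0,-0.97,0,-0.1577,0.0635,0,0,0,-1.03,0,-0.1619,0.0698,0,0,0,-1.08,0,-0.165,0.0749,0,0,0,-1.12,0,-0.165,0.0749,0,0,0,-1.12]
}}

```text
t: 19.8
position: [573.8, -165.9, 233.4]
ee_rot: [3.141, 0.001, 1.643]
ft_force: [0.2, 0.1, 0.3]
grip_width: 0.0
finger_force: 0.0
```

```bash
python3 - <<'E'
from h import *
s=observe();print(s['position'],s['ee_rot'],s['ft_force'],ab(np.array([s['position']])),ffit())
T=(.13,.11,.09,.08,.07,.06,.05,.04,.03,.02,.01,0,-.01)
rows([(*fl(t,150,11)[:2],s['position'][2],fl(t,150,11)[2]) for t in T])
E
```

```text
[ 573.78865301 -165.90770484  233.40879076] [3.14061257e+00 5.38928522e-04 1.64304537e+00] [0.1511292  0.06308413 0.26799378] (array([161.43117558]), array([32.88152513])) (np.int64(10632), array([0.13320693, 0.16728059]))
[-0.0029, -0.0003, -0.0001, -0.0216]
[-0.0059, -0.0005, -0.0001, -0.0416]
[-0.0089, -0.0005, -0.0001, -0.0616]
[-0.0104, -0.0005, -0.0001, -0.0716]
[-0.0119, -0.0005, -0.0001, -0.0816]
[-0.0134, -0.0005, -0.0001, -0.0916]
[-0.0149, -0.0005, -0.0001, -0.1016]
[-0.0164, -0.0004, -0.0001, -0.1116]
[-0.0179, -0.0004, -0.0001, -0.1216]
[-0.0194, -0.0003, -0.0001, -0.1316]
[-0.0209, -0.0002, -0.0001, -0.1416]
[-0.0224, -0.0001, -0.0001, -0.1516]
[-0.0239, 0.0, -0.0001, -0.1616]
```

{"op": "carry_out", "data": {
  "plan": [0,-0.0029,-0.0003,0,0,0,-0.022,0,-0.0059,-0.0005,0,0,0,-0.042,0,-0.0089,-0.0005,0,0,0,-0.062,0,-0.0104,-0.0005,0,0,0,-0.072,0,-0.0119,-0.0005,0,0,0,-0.082,0,-0.0134,-0.0005,0,0,0,-0.092,0,-0.0149,-0.0005,0,0,0,-0.102,0,-0.0164,-0.0004,0,0,0,-0.112,0,-0.0179,-0.0004,0,0,0,-0.122,0,-0.0194,-0.0003,0,0,0,-0.132,0,-0.0209,-0.0002,0,0,0,-0.142,0,-0.0224,-0.0001,0,0,0,-0.152,0,-0.0232,0,0,0,0,-0.152]
}}

```text
t: 21.48
position: [575.2, -187.4, 232.6]
ee_rot: [3.141, -0.003, 1.797]
ft_force: [-1.2, 10.2, 1.9]
grip_width: 0.4
finger_force: 5.4
```

```bash
python3 - <<'E'
from h import *
s=observe();print(s['position'],s['ee_rot'],s['ft_force'],ab(np.array([s['position']])),ffit())
E
```

```text
[ 575.21810813 -187.40548108  232.61401411] [ 3.14136295e+00 -2.53371967e-03  1.79690757e+00] [-1.21230539 10.17780497  1.89974201] (array([158.06230779]), array([11.60128888])) (np.int64(10426), array([-0.00027747, -0.08395718]))
```

Same standoff as when the first leaf was shut. I'll press a little more, then back off.

{"op": "carry_out", "data": {
  "plan": [0,-0.001,0,0,0,0,0,0,-0.002,0,0,0,0,0,0,-0.003,0,0,0,0,0,0,0.003,0,0,0,0,0,0,0.01,0,0,0,0,0,0,0.03,0,0,0,0,0,0,0.06,0,0,0,0,0,0,0.06,0,-0.06,0,0,0,0,0.06,0,-0.09,0,0,0,0,0.06,0,-0.09,0,0,0]
}}

```text
t: 22.78
position: [562.4, -129.5, 325.2]
ee_rot: [3.138, 0.003, 1.796]
ft_force: [0.7, -0.2, -1.4]
grip_width: 0.1
finger_force: 0.0
```

```bash
python3 - <<'E'
from h import *
s=observe();print(s['t'],s['position'],s['ft_force'],ffit())
P,u,v=cloud('wrist');a,q=ab(P);m=(a>20)&(a<125)&(abs(q)<40)&(P[:,2]>25)&(P[:,2]<250);print(m.sum(),np.polyfit(a[m],q[m],1))
save('wrist','wrist8.png');save('scene','scene8.png')
print([(atz('scene',r['at'],268).round()) for r in pinpoint('scene','weighing_tin')[:1]])
E
```

```text
22.775 [ 562.42258645 -129.51380501  325.20325478] [ 0.71305395 -0.24450517 -1.38817026] (np.int64(5474), array([ 3.40195266e-05, -2.77702580e-01]))
9903 [-0.00177796  0.39137797]
[array([ 572., -377.,  268.])]
```

View pics/wrist8.png

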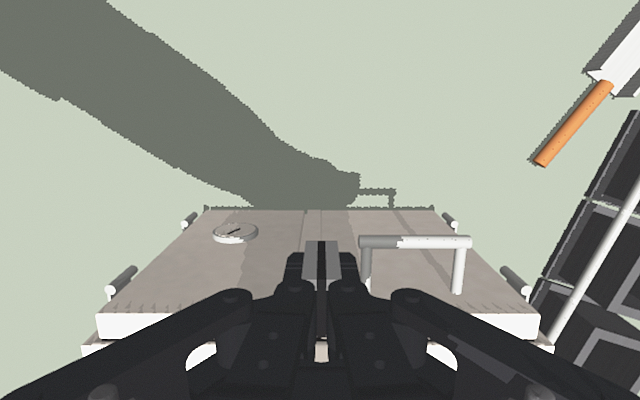

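View pics/scene8.png

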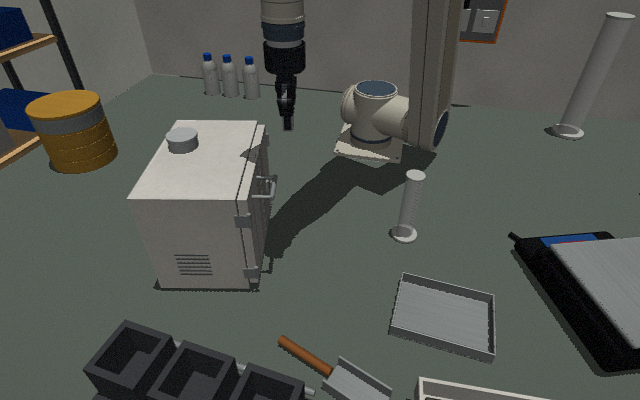

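Both leaves are flush: the wrist view shows one plane with the seam at (303,230), and the fitted angles are under 0.002 rad. In the scene view the tin (182,140), cylinder (405,205) and pan (443,315) have not moved, and the tool is clear.

```bash
python3 -c "
from cell import *
print(job_done())"
```

```text
the job is handed in; nothing more can be done
None
```

The job is handed in: I shut the rebated leaf first, then the handled leaf over it; both held flush (within 0.002 rad) once released, with wrist-force readings no higher than about 17 N and the tin, cylinder and pan where they stood.

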